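# Gauge the arm of a window winder

## Task

Turn the black knob of the window winder clockwise as far as it goes, so that its arm swings round to the open stop. Then lift the dial gauge out of its stand and hold it upright with its plunger tip on the red dot on the arm, pressing gently so that the plunger sinks about half way. Finish while still holding it there in the gripper, and leave the other samples on the counter undisturbed.

Things in the scene. Friction and masses are not known exactly. Their poses are not given: they have to be found in the camera images.
- winder: Window winder fixed to the counter: wooden board 130 x 100 x 12 mm (x, y, z), on it a steel gearbox 80 x 70 mm whose top is 62 mm above the counter; the knob sits on the gearbox. Origin: centre of the board's underside, on the counter and on the vertical axis of the knob; z up. Board and gearbox do not move.
- winder_knob (a joint): Angle of the winder's black knob in rad: 0 = shut stop, 1.4 = open stop (as far as it goes). It grows when the knob turns clockwise seen from above. Steady friction of about 0.15 N m; it stays where it is left. It starts near shut. The arm is on the same spindle and turns with it.
- knob_grip (a point): Point on the knob's axis, 98 mm above the counter, where its grip bar is pinched. Black disc (steel-faced) 64 mm across, top 82 mm above the counter; on it an upright bar 52 x 16 mm, from 82 to 110 mm above the counter, white line on top at its +x end. Turns with the knob: x along the bar, y across its thickness, z up. The arm points 0.7 rad anticlockwise (from above) of +x.
- dot (a point): Centre of the red dot, 16 mm in diameter, on top of the winder's flat aluminium arm, 40 mm above the counter and 110 mm from the knob's axis. The arm is 24 mm wide and 8 mm thick with a round end of 15 mm radius about the dot; it is stiff against pressing down. The dot swings with the knob.
- stand: Gauge stand fixed to the counter: green base 90 x 90 x 10 mm with an upright dark steel square tube, 36 mm across outside, 26 mm inside, rim 90 mm above the counter. Origin: centre of the underside, on the tube's axis; z up.
- gauge: Dial gauge, about 0.25 kg, upright in the stand, collar on the tube's rim; lift 80 mm to clear. Origin: centre of the collar's underside (90 mm above the counter in the stand); z up. Upwards: square collar 38 mm across to z = 10 mm, round dial case 48 mm across, 22 mm thick (faces to +x, -x) to 58 mm, orange grip block to 104 mm. Downwards: stem 18 mm across to z = -50 mm, then the plunger.
- gauge_grip (a point): Point to pinch the gauge, on its axis, 85 mm above the gauge's origin, in the orange grip block, 26 mm (x) by 22 mm (y), z 58 to 104 mm above that origin; same axes as the gauge. Pinch across y.
- plunger (a joint): How far the spring plunger is pushed into the gauge, in m: 0 = free, 0.012 = fully in. Pushing it takes about 1.2 N to start and 400 N/m more (3.6 N half way, 6 N fully in); fully in it is hard.
- plunger_tip (a point): Lowest point of the round tip of the brass plunger (8 mm in diameter) below the stem, on the gauge's axis; 75 mm below the gauge's origin when free; moves up with the plunger.
- stay: Aluminium casement stay, 250 x 18 x 6 mm, lying along y; a loose sample to leave alone. Origin: centre of the underside.
- ceramic_knob: White ceramic knob, 42 mm in diameter, 48 mm high, loose; to leave alone. Origin: centre of the underside.
- bracket: Zinc corner bracket, 50 x 30 x 50 mm, loose; to leave alone. Origin: centre of the underside.
- glass_disc: Clear glass sample disc, 80 mm in diameter, 8 mm thick, loose; to leave alone. Origin: centre of the underside.

How it is judged:
On the way, in this order (a step that is already met when the one before it is completed fails the run):
1. the knob is turned clockwise to its open stop (value of joint winder_knob above 1.28 rad), for 0.2 s.
2. the gauge is lifted out of its stand, in the gripper (height (world z) of gauge above 0.15 m and contact force between the fingers and gauge above 1 N), for 0.1 s.
3. the gauge is held upright with its tip pressed gently on the red dot (value of joint winder_knob above 1.28 rad and horizontal distance between plunger_tip and dot below 0.008 m and contact force between gauge and winder above 0.5 N and value of joint plunger between 0.002 and 0.0105 m and angle between gauge's own z axis and vertical below 0.14 rad and contact force between the fingers and gauge above 1 N), for 0.5 s.
At the end, for the whole second after the job is handed in: Knob above 1.28 rad; gauge in the fingers, within 0.14 rad (8 degrees) of upright, tip on the arm within 8 mm of the dot's centre, plunger 2 to 10.5 mm in; the four other samples within 25 mm of their starts; all held for the second after the end (all of step 3 and distance of each of stay, ceramic_knob, bracket, glass_disc from where it was at the start of the episode below 0.025 m); the arm keeps its last pose, push and grip.
It fails at once if the gauge is pressed hard (over 18 N) on the winder (contact force between gauge and winder above 18 N).
It fails at once if another sample is disturbed (moved more than 25 mm) (distance of any of stay, ceramic_knob, bracket, glass_disc from where it was at the start of the episode above 0.025 m).
It also fails if it takes over 61 s, if anything falls off the work surface, if the arm or the gripper's body presses on something with over 40 N, if the wrist force passes 120 N, or if a joint passes its speed limit or range.

## Robot

A 6-joint arm with a two-finger parallel gripper is mounted at the origin on the work surface. World frame = base frame: x ahead of the robot, y to its left, z up, the work surface at z = 0. Lengths are in m, angles in rad, forces in N, time in s.
With the tool pointing down it reaches from about 0.35 to 0.775 m from the base axis. Payload 5.5 kg.
Tool frame: the origin (TCP) lies at the very end of the fingers, on their centre line; the grasp point (between the pads) lies 19 mm behind it (manip.tcp_to_grasp is the distance from the TCP to the grasp point, in m); z points along the fingers, y is the line along which they close (so a half turn about z gives the same grasp; the last joint's range is limited). The gripper opens to 85 mm and grips with 20 to 120 N. Pads are 22 mm wide; open, the fingers measure 114 mm over their backs; the gripper's body (76 mm by 85 mm) begins 54 mm behind the grasp point. The pads swing forward as they close: fully open they stand 13 mm farther back than shut.
Start: joints at [-0.14, 0.313, 0.046, 1.304, 0, 1.431], TCP at [0.575, -0, 0.211] pointing down, gripper open.
Joint ranges: [-2.76, 2.76], [-0.86, 1.69], [-1.03, 1.26], [-2.2, 2.34], [-1.47, 1.5], [-3.14, 3.14]. Speed limits (rad/s): [2.57, 2.57, 3.14, 3.14, 3.14, 3.14].

## Interface

Orientations are given as a unit quaternion [x, y, z, w].
In Python, from cell import manip gives the robot as it stands.
- The arm moves only by the tool pendant, called after ">>>" as a command line: name --pt "numbers of a row" for each row, then --argument value for the rest. Schema: {"type":"object","properties":{"increments":{"type":"array","items":{"type":"array","items":{"type":"number"},"minItems":7,"maxItems":7},"minItems":1,"maxItems":20},"grip_force":{"type":"number"},"only":{"type":"string"},"quiet":{"type":"boolean"},"lines":{"type":"string"}},"required":["increments"],"additionalProperties":false}. increments is a list of rows, 1 to 20 of them, each of 7 numbers: a rotation vector rx, ry, rz in fractions of the full range, 1 being 2 rad, then dx, dy, dz in fractions of the full range, 1 being 0.6 m, then the opening from 0.0 (shut) to 1.0 (fully open); each row is the pose to reach, as a shift and turn from the pose commanded when the call began, along the tool's axes at that moment; what a row does not reach only later rows make up. A row lasts 1/10 s, in which the tool goes at most 0.05 m and 0.15 rad, less where a joint would pass 70% of its speed; a pose out of reach is approached as far as the arm can. The fingers move at their own pace and stop on an object; grip_force is the grip in N (left out, the last holds). Time passes only in rows, so rows that do not move let the fingers close. The tool returns the time, the measured TCP pose, the force, the opening and the grip force at its end. only (a regular expression) keeps the lines of the reply that match it, lines (a string "A,B") keeps lines A to B, and quiet returns only ok. A shift or turn number past 1, either way, is cut back to 1. Input that does not fit is refused with a message, and nothing moves.
- manip.observe(): the state, without advancing time (a new reading comes with each control period).
- manip.read_camera(name): name is "scene" or "side" or "wrist"; returns a dict with "image" (480x640x3 uint8, red, green, blue), "fovy" (degrees; the focal length in pixels is half the picture's height over the tangent of half this angle, whatever the lens; pixels are square), "cx", "cy" (the principal point, pixels), "R" (3x3) and "t" (3): a world point X has camera coordinates R X + t. Camera axes: x right, y down, z forward; pixel columns grow to the right and rows downward; lengths in m; the calibration is good to about 2 mm. A picture is of the moment at which its call begins. There is no depth.
- manip.close_job(): hands the job in; it is judged then, once.
The state is a dict: "t": time; "qpos": joint angles; "dq": joint speeds; "joint_efforts": joint torques, N m; "ee_pos": TCP position; "orientation": TCP orientation; "wrist_force": force on the tool from outside, world axes, zero at the start; "torque": the same for the moment, N m; "gripper_width": opening from 0.0 (shut) to 1.0 (fully open); "grip_force": force on a finger pad.
Only numpy, scipy, OpenCV 4.12 (cv2) and the standard library are available. Lean on these libraries where they do the work, as an engineer would, in place of code of your own. Each camera call takes 0.05 s, during which the arm holds its last target. There are 200 camera calls.

## Working session

There is one attempt and no reset: what is moved stays moved. The work goes in short steps, Python scripts to look and compute and a tool call to move; the robot and the scene stay as the last step left them, time stands still between calls to the robot, and variables do not carry over. Pictures are saved under pics/ and viewed, at most 11 in all, crops included, and the job is handed in when it is done.

```bash
ls; mkdir -p pics; python3 - <<'E'
from cell import manip
import cv2,numpy as np
for n in("scene","side","wrist"):
    c=manip.read_camera(n); np.savez(f"pics/{n}0.npz",**c); cv2.imwrite(f"pics/{n}0.png",c["image"][:,:,::-1])
    print(n,c["fovy"],c["cx"],c["cy"],(-c["R"].T@c["t"]).round(3),c["R"].round(2).tolist())
o=manip.observe();print({k:np.round(v,3).tolist() for k,v in o.items()})
E
```

```text
cell.py
pics
scene 47.09354004447871 321.8125393979267 241.13590418236134 [1.037 0.618 0.789] [[-0.78, 0.63, 0.01], [0.41, 0.52, -0.75], [-0.47, -0.58, -0.66]]
side 44.51634666041138 324.871904929626 234.81988393105252 [ 0.171 -0.453  0.905] [[0.78, -0.62, -0.01], [-0.5, -0.62, -0.61], [0.37, 0.48, -0.79]]
wrist 70.63224119748595 325.4081016641059 237.2508145235068 [0.575 0.083 0.374] [[1.0, -0.0, -0.0], [0.0, -0.95, 0.33], [-0.0, -0.33, -0.95]]
{'t': 0.15, 'qpos': [-0.14, 0.314, 0.045, 1.304, -0.0, 1.431], 'dq': [-0.001, -0.002, 0.004, -0.001, 0.0, -0.0], 'joint_efforts': [0.002, -48.107, 29.882, 0.014, -0.0, -0.0], 'ee_pos': [0.575, 0.0, 0.21], 'orientation': [0.707, 0.707, -0.0, -0.001], 'wrist_force': [-0.448, 0.098, -0.29], 'torque': [-0.002, -0.021, 0.051], 'grip_force': 0.0, 'gripper_width': 0.996}
```

View pics/scene0.png

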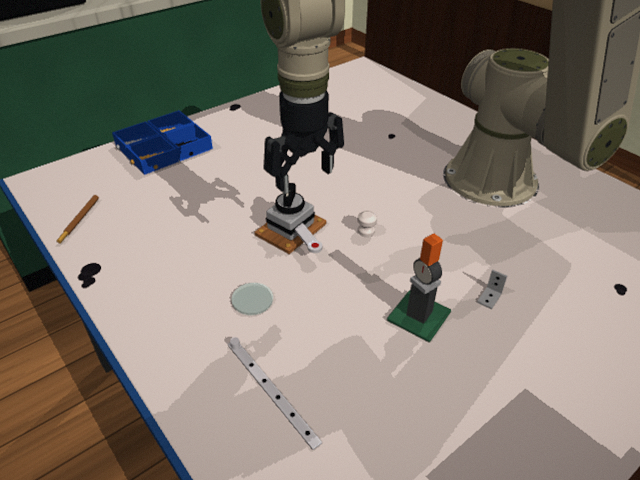

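View pics/side0.png

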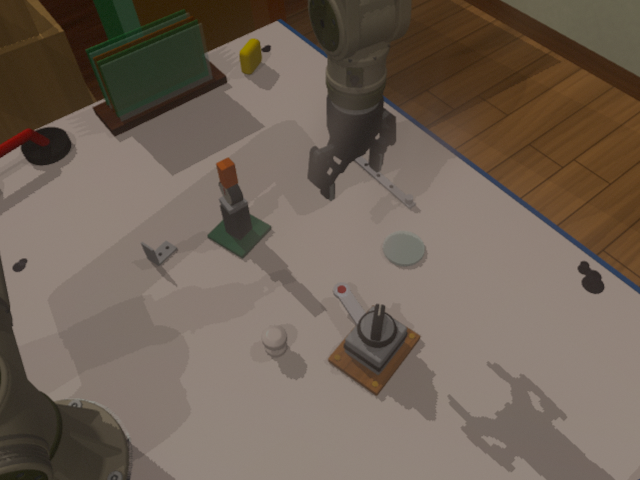

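```bash
cat > h.py <<'E'
import numpy as np, cv2, os
def load(n): return dict(np.load(f"pics/{n}.npz"))
def K(c):
    f=240/np.tan(np.radians(c["fovy"])/2); return np.array([[f,0,c["cx"]],[0,f,c["cy"]],[0,0,1]])
def P(c): return K(c)@np.c_[c["R"],c["t"]]
def plane(c,px,z):
    d=c["R"].T@np.linalg.inv(K(c))@[px[0],px[1],1]; o=-c["R"].T@c["t"]; return o+d*(z-o[2])/d[2]
def tri(a,pa,b,pb):
    X=cv2.triangulatePoints(P(a),P(b),np.float64(pa).reshape(2,1),np.float64(pb).reshape(2,1))[:,0]; return X[:3]/X[3]
def proj(c,X):
    u=P(c)@np.r_[X,1]; return u[:2]/u[2]
def blob(c,lo,hi,box=None):
    """HSV mask, biggest contour -> centroid, contour"""
    m=cv2.inRange(cv2.cvtColor(c["image"],cv2.COLOR_RGB2HSV),np.array(lo),np.array(hi))
    if box:
        k=np.zeros_like(m);k[box[1]:box[3],box[0]:box[2]]=1;m*=k
    cs,_=cv2.findContours(m,cv2.RETR_EXTERNAL,cv2.CHAIN_APPROX_NONE)
    b=max(cs,key=cv2.contourArea);M=cv2.moments(b)
    return np.array([M["m10"],M["m01"]])/M["m00"],b
def snap(n,tag):
    from cell import manip
    c=manip.read_camera(n);np.savez(f"pics/{tag}.npz",**c);cv2.imwrite(f"pics/{tag}.png",c["image"][:,:,::-1]);return c
E
python3 - <<'E'
from h import *
s,d,w=load("scene0"),load("side0"),load("wrist0")
r1,b1=blob(s,(0,150,80),(5,255,255),(295,230,335,260)); r2,b2=blob(d,(0,100,60),(8,255,255),(325,275,355,300))
print("dot px",r1,r2,len(b1),len(b2)); print("dot",tri(s,r1,d,r2),plane(s,r1,.04),plane(d,r2,.04))
o1,c1=blob(s,(3,150,80),(15,255,255),(410,225,450,275)); o2,c2=blob(d,(3,120,60),(15,255,255),(205,150,250,195))
print("orange",o1,o2,cv2.boundingRect(c1),cv2.boundingRect(c2),tri(s,o1,d,o2))
a=cv2.resize(s["image"][175:255,245:345],(400,320),interpolation=cv2.INTER_CUBIC)
b=cv2.resize(d["image"][275:395,325:425],(400,480),interpolation=cv2.INTER_CUBIC)
q=np.zeros((480,800,3),np.uint8);q[:320,:400]=a;q[:,400:]=b
cv2.imwrite("pics/crop0.png",q[:,:,::-1])
E
```

```text
dot px [314.78494624 244.60215054] [341.27927928 289.        ] 15 20
dot [ 0.52329838 -0.04008002  0.04241695] [ 0.52178524 -0.04233359  0.04      ] [ 0.52414899 -0.03881526  0.04      ]
orange [430.98234234 249.32468468] [226.73707774 172.5950346 ] (420, 234, 23, 32) (216, 158, 22, 31) [0.46749069 0.20336494 0.17186312]
```

View pics/wrist0.png

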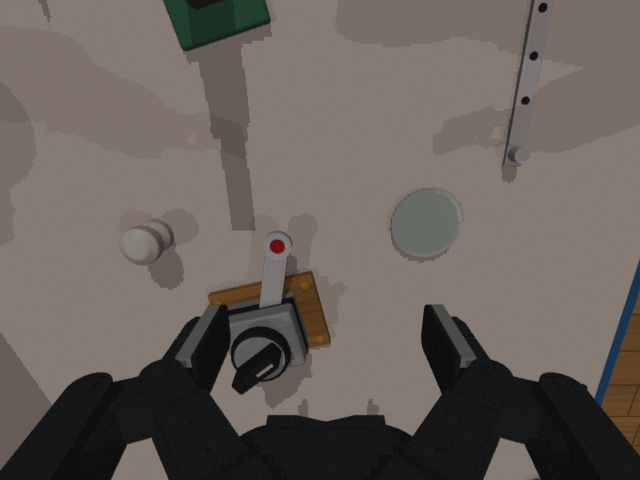

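View pics/crop0.png

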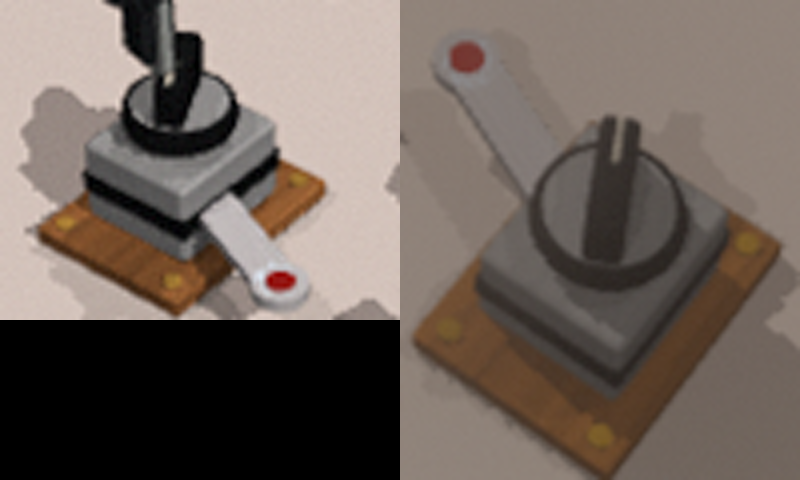

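```bash
python3 - <<'E'
from h import *
s,d,w=load("scene0"),load("side0"),load("wrist0")
print("dot wrist",plane(w,(277,247),.04))
for c,p in((w,(261,355)),(d,(377,324.5)),(s,(290,200.5))): print("knob .082",plane(c,p,.082).round(4))
print("tri",tri(d,(377,324.5),w,(261,355)),tri(s,(290,200.5),d,(377,324.5)))
# bar top ends
print("bar ends wrist z.11",[plane(w,p,.11).round(4) for p in((278,345),(283,352),(233,382),(240,392))])
# board corners z=.012
print("board",[plane(w,p,.012).round(4) for p in((209,293),(313,272),(330,345))],[plane(d,p,.012).round(4) for p in((329,359),(377,393),(419,337))])
# stand corners z=.01
print("stand",[plane(d,p,.01).round(4) for p in((209,234),(240,214),(270,232),(238,254))])
# orange bbox checks
for n,c,b in(("s",s,(410,225,450,275)),("d",d,(205,150,250,195))):
    q=blob(c,(3,120,60),(15,255,255),b)[1]
    print(n,cv2.approxPolyDP(q,2.,True)[:,0].tolist())
E
```

```text
dot wrist [ 0.52311878 -0.04321511  0.04      ]
knob .082 [ 0.5074 -0.1469  0.082 ]
knob .082 [ 0.5088 -0.1454  0.082 ]
knob .082 [ 0.5054 -0.1479  0.082 ]
tri [ 0.50809831 -0.14592206  0.08351178] [ 0.50749841 -0.14592221  0.08419512]
bar ends wrist z.11 [array([ 0.5303, -0.1137,  0.11  ]), array([ 0.5347, -0.1215,  0.11  ]), array([ 0.4849, -0.1563,  0.11  ]), array([ 0.4907, -0.1684,  0.11  ])]
board [array([ 0.4345, -0.1127,  0.012 ]), array([ 0.5595, -0.085 ,  0.012 ]), array([ 0.5798, -0.1865,  0.012 ])] [array([ 0.4333, -0.1175,  0.012 ]), array([ 0.4559, -0.2109,  0.012 ]), array([ 0.5768, -0.1816,  0.012 ])]
stand [array([0.4176, 0.2327, 0.01  ]), array([0.4919, 0.2367, 0.01  ]), array([0.5119, 0.1623, 0.01  ]), array([0.4349, 0.1575, 0.01  ])]
s [[435, 234], [423, 241], [420, 259], [427, 265], [437, 261], [442, 240]]
d [[228, 158], [216, 164], [220, 181], [226, 188], [237, 182], [234, 165]]
```

Units first: shifts go in shares of 0.6 m and turns go in shares of 2 rad. So -0.148 m / 0.6 = -0.2467, -0.068 m / 0.6 = -0.1133, -0.15 rad / 2 = -0.075.

>>> pendant --pt "0 0 -0.075 -0.0833 -0.0417 0 1" --pt "0 0 -0.15 -0.1667 -0.0833 0 1" --pt "0 0 -0.15 -0.2467 -0.1133 0 1" --pt "0 0 -0.15 -0.2467 -0.1133 0 1" --pt "0 0 -0.15 -0.2467 -0.1133 0 1"

```text
t: 0.65
ee_pos: [0.5059, -0.1504, 0.2107]
orientation: [0.595, 0.803, -0.0, -0.0]
wrist_force: [0.3, 0.4, -0.5]
gripper_width: 1.006
grip_force: 0.0
```

```bash
python3 - <<'E'
from cell import manip
import numpy as np
o=manip.observe();print(o['qpos'],o['ee_pos'],o['orientation'])
E
```

```text
[-4.40954022e-01  2.21884416e-01 -7.63996525e-02  1.27291536e+00
 -4.66768052e-04  8.34338798e-01] [ 0.50585596 -0.15044061  0.21068954] [ 5.95305919e-01  8.03499078e-01 -2.68272711e-04 -1.52056846e-04]
```

To row units: -1.99 rad / 2 = -0.995.

>>> pendant --pt "0 0 -0.075 0 0 0 1" --pt "0 0 -0.15 0 0 0 1" --pt "0 0 -0.225 0 0 0 1" --pt "0 0 -0.3 0 0 0 1" --pt "0 0 -0.375 0 0 0 1" --pt "0 0 -0.45 0 0 0 1" --pt "0 0 -0.525 0 0 0 1" --pt "0 0 -0.6 0 0 0 1" --pt "0 0 -0.675 0 0 0 1" --pt "0 0 -0.75 0 0 0 1" --pt "0 0 -0.825 0 0 0 1" --pt "0 0 -0.9 0 0 0 1" --pt "0 0 -0.975 0 0 0 1" --pt "0 0 -0.995 0 0 0 1" --pt "0 0 -0.995 0 0 0 1" --pt "0 0 -0.995 0 0 0 1"

```text
t: 2.25
ee_pos: [0.5072, -0.1473, 0.2108]
orientation: [-0.352, 0.936, 0.0, -0.0]
wrist_force: [0.3, 0.1, -0.1]
gripper_width: 0.997
grip_force: 0.0
```

```bash
python3 - <<'E'
from h import *
snap("wrist","w1")
E
```

```text
(no output)
```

View pics/w1.png

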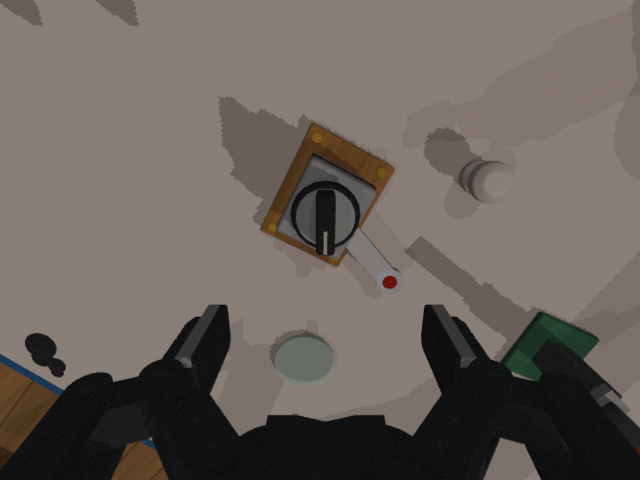

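```bash
python3 - <<'E'
from h import *
from cell import manip
w0,w1,d,s=load("wrist0"),load("w1"),load("side0"),load("scene0")
print(plane(w1,(325.5,215),.082),plane(w1,(325.5,190.5),.11),plane(w1,(325.5,255),.11))
print(tri(w0,(261,355),w1,(325.5,215)),tri(d,(377,324.5),w1,(325.5,215)))
# white end of bar top: tri side end vs w1
print("line end z",tri(d,(380.25,305.5),w1,(325,254)))
o=manip.observe();print(o["ee_pos"],proj(w1,[*o["ee_pos"][:2],.082]))
E
```

```text
[ 0.50392961 -0.15138481  0.082     ] [ 0.48315515 -0.1696066   0.11      ] [ 0.52440495 -0.13352419  0.11      ]
[ 0.50563724 -0.15069353  0.07672011] [ 0.49785393 -0.15576     0.10919081]
line end z [ 0.52375991 -0.13406138  0.10976309]
[ 0.50719986 -0.14742905  0.21080166] [326.41760283 220.45141129]
```

To row units: 0.124 m / 0.6 = 0.2067, 0.11 m / 0.6 = 0.1833.

>>> pendant --pt "0 0 0 0.0075 0 0.0667 0.6" --pt "0 0 0 0.0075 0 0.1333 0.6" --pt "0 0 0 0.0075 0 0.1833 0.6" --pt "0 0 0 0.0075 0 0.2067 0.6" --pt "0 0 0 0.0075 0 0.2067 0.6" --pt "0 0 0 0.0075 0 0.2067 0" --pt "0 0 0 0.0075 0 0.2067 0" --pt "0 0 0 0.0075 0 0.2067 0" --pt "0 0 0 0.0075 0 0.2067 0" --pt "0 0 0 0.0075 0 0.2067 0" --pt "0 0 0 0.0075 0 0.2067 0" --pt "0 0 0 0.0075 0 0.2067 0" --pt "0 0 0 0.0075 0 0.2067 0" --grip_force 60

```text
t: 3.6
ee_pos: [0.504, -0.1505, 0.0885]
orientation: [-0.352, 0.936, -0.0, 0.001]
wrist_force: [-1.9, 3.8, 5.4]
gripper_width: 0.139
grip_force: 58.6
```

To row units: -0.001 m / 0.6 = -0.0017, 1.18 rad / 2 = 0.59.

>>> pendant --pt "0 0 0.05 0 0 -0.0017 0" --pt "0 0 0.11 0 0 -0.0017 0" --pt "0 0 0.17 0 0 -0.0017 0" --pt "0 0 0.23 0 0 -0.0017 0" --pt "0 0 0.29 0 0 -0.0017 0" --pt "0 0 0.35 0 0 -0.0017 0" --pt "0 0 0.41 0 0 -0.0017 0" --pt "0 0 0.47 0 0 -0.0017 0" --pt "0 0 0.53 0 0 -0.0017 0" --pt "0 0 0.59 0 0 -0.0017 0" --pt "0 0 0.59 0 0 -0.0017 0" --pt "0 0 0.59 0 0 -0.0017 0"

```text
t: 4.8
ee_pos: [0.5036, -0.1482, 0.0886]
orientation: [0.227, 0.974, 0.003, -0.0]
wrist_force: [-0.6, 9.6, 1.8]
gripper_width: 0.13
grip_force: 60.6
```

```bash
python3 -c "
from cell import manip
print(manip.observe()['torque'])"
```

```text
[1.92491572 0.08949933 0.13494993]
```

To row units: 0.22 rad / 2 = 0.11.

>>> pendant --pt "0 0 0.03 0 0 0 0" --pt "0 0 0.06 0 0 0 0" --pt "0 0 0.09 0 0 0 0" --pt "0 0 0.11 0 0 0 0" --pt "0 0 0.11 0 0 0 0" --pt "0 0 0.11 0 0 0 0"

```text
t: 5.4
ee_pos: [0.505, -0.1513, 0.0896]
orientation: [0.333, 0.943, 0.0, 0.002]
wrist_force: [-0.2, 1.9, 7.7]
gripper_width: -0.001
grip_force: 3.4
```

```bash
python3 - <<'E'
from h import *
from cell import manip
print(manip.observe()['torque'])
s=snap("scene","s2");d=snap("side","d2")
r1,b1=blob(s,(0,150,80),(5,255,255),(200,200,335,290)); r2,b2=blob(d,(0,100,60),(8,255,255),(325,240,500,360))
X=tri(s,r1,d,r2);print(r1,r2,len(b1),len(b2),X,plane(s,r1,.04),plane(d,r2,.04),np.arctan2(X[1]+.1505,X[0]-.5045))
E
```

```text
[ 0.32434996  0.08755169 -0.09086452]
[255.24731183 241.49462366] [412.17073171 293.02439024] 15 22 [ 0.61282508 -0.12303416  0.04234509] [ 0.61168007 -0.12557187  0.04      ] [ 0.61381504 -0.12200724  0.04      ] 0.24831717143668355
```

```bash
python3 - <<'E'
from h import *
d=load("d2");s=load("s2");w=snap("wrist","w2")
q=np.zeros((480,800,3),np.uint8)
q[:,:400]=cv2.resize(d["image"][265:385,330:430],(400,480),interpolation=cv2.INTER_CUBIC)
q[:240,400:]=cv2.resize(s["image"][180:240,240:340],(400,240),interpolation=cv2.INTER_CUBIC)
q[240:,400:]=cv2.resize(w["image"][240:480,120:520],(400,240))
cv2.imwrite("pics/c2.png",q[:,:,::-1])
E
```

```text
(no output)
```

View pics/c2.png

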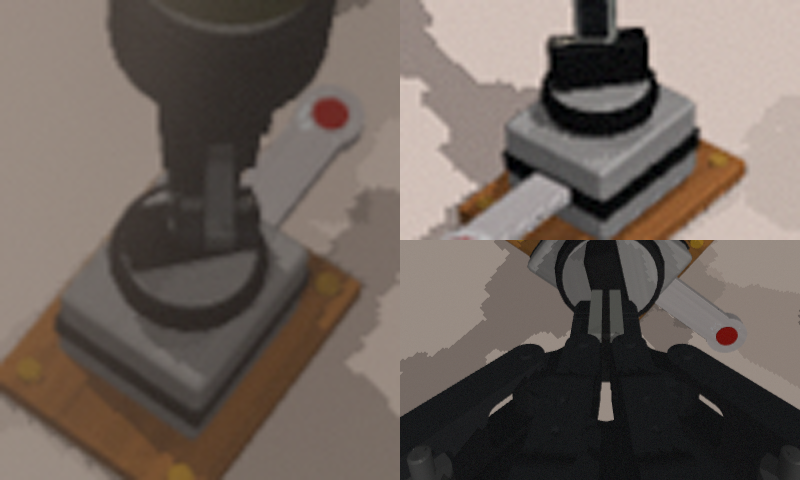

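```bash
python3 - <<'E'
from h import *
from cell import manip
e=np.array(manip.observe()["ee_pos"]);print(e, manip.tcp_to_grasp)
for n in("w2","d2","s2"): print(n,[proj(load(n),e+[0,0,h]).round(0).tolist() for h in(0,.01,.02,.03)])
print(tri(load("w2"),(326,290),load("d2"),(385,326)))
E
```

```text
[ 0.50501499 -0.15132915  0.08964966] 0.0187
w2 [[328.0, 284.0], [328.0, 293.0], [328.0, 303.0], [328.0, 315.0]]
d2 [[378.0, 326.0], [378.0, 323.0], [379.0, 320.0], [379.0, 317.0]]
s2 [[289.0, 197.0], [289.0, 193.0], [289.0, 189.0], [289.0, 185.0]]
[ 0.51414535 -0.1564443   0.08453821]
```

To row units: -0.08 m / 0.6 = -0.1333, -0.05 m / 0.6 = -0.0833.

>>> pendant --pt "0 0 0 0 0 -0.0333 0" --pt "0 0 0 0 0 -0.0833 0" --pt "0 0 0 0 0 -0.1333 0.5" --pt "0 0 0 0 0 -0.1333 0.8" --pt "0 0 0 0 0 -0.1333 0.8" --pt "0 0 0 0 0 -0.1333 0.8" --pt "0 0 0 0 0 -0.1333 0.8"

```text
t: 6.25
ee_pos: [0.5029, -0.1507, 0.1667]
orientation: [0.334, 0.943, 0.0, -0.001]
wrist_force: [-0.1, 0.9, 1.1]
gripper_width: 0.803
grip_force: 0.0
```

```bash
python3 - <<'E'
from h import *
w=snap("wrist","w3");d=snap("side","d3")
q=np.zeros((480,800,3),np.uint8)
q[:,:400]=cv2.resize(d["image"][265:385,330:430],(400,480),interpolation=cv2.INTER_CUBIC)
q[:,400:]=w["image"][:,120:520]
cv2.imwrite("pics/c3.png",q[:,:,::-1])
E
```

```text
(no output)
```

View pics/c3.png

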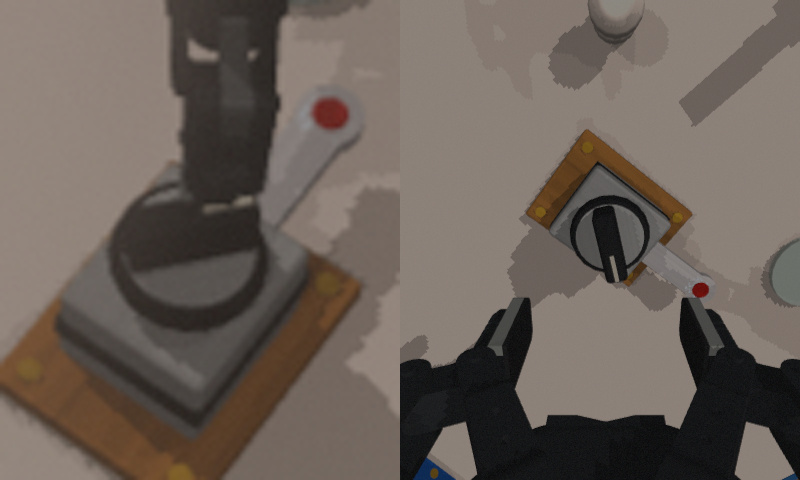

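To row units: 0.083 m / 0.6 = 0.1383, 0.078 m / 0.6 = 0.13, -0.22 rad / 2 = -0.11.

```bash
python3 - <<'E'
from h import *
w=load("w3")
a,b=plane(w,(323,207),.11),plane(w,(336,281),.11);print(a,b,(a+b)/2,np.arctan2(*(b-a)[1::-1]),np.linalg.norm(b-a))
# dark disc ring centre
print(plane(w,(330,234),.082))
E
```

```text
[ 0.47883716 -0.1348192   0.11      ] [ 0.5271228  -0.16205687  0.11      ] [ 0.50297998 -0.14843803  0.11      ] -0.5136001291560701 0.055438194896948914
[ 0.50404271 -0.1486174   0.082     ]
```

>>> pendant --pt "0 0 -0.05 -0.0033 0.0033 0.05 0.5" --pt "0 0 -0.1 -0.0033 0.0033 0.1 0.5" --pt "0 0 -0.11 -0.0033 0.0033 0.13 0.5" --pt "0 0 -0.11 -0.0033 0.0033 0.1383 0.5" --pt "0 0 -0.11 -0.0033 0.0033 0.1383 0.5" --pt "0 0 -0.11 -0.0033 0.0033 0.1383 0.5" --pt "0 0 -0.11 -0.0033 0.0033 0.1383 0.5"

```text
t: 7.05
ee_pos: [0.5074, -0.1511, 0.0862]
orientation: [0.228, 0.974, -0.0, 0.001]
wrist_force: [0.4, 0.0, -0.4]
gripper_width: 0.5
grip_force: 0.0
```

>>> pendant --pt "0 0 0 0 0 0 0.25" --pt "0 0 0 0 0 0 0.1" --pt "0 0 0 0 0 0 0" --pt "0 0 0 0 0 0 0" --pt "0 0 0 0 0 0 0" --pt "0 0 0 0 0 0 0" --grip_force 60

```text
t: 7.65
ee_pos: [0.5076, -0.15, 0.086]
orientation: [0.228, 0.974, 0.001, 0.001]
wrist_force: [1.5, 5.1, 5.5]
gripper_width: 0.155
grip_force: 58.7
```

To row units: 0.005 m / 0.6 = 0.0083, 0.002 m / 0.6 = 0.0033, -0.04 rad / 2 = -0.02.

>>> pendant --pt "0 0 0 0 0 0 0.4" --pt "0 0 0 0 0 0.0033 0.4" --pt "0 0 -0.02 0 0 0.0083 0.4" --pt "0 0 -0.02 0 0 0.0083 0.4" --pt "0 0 -0.02 0 0 0.0083 0" --pt "0 0 -0.02 0 0 0.0083 0" --pt "0 0 -0.02 0 0 0.0083 0" --pt "0 0 -0.02 0 0 0.0083 0" --pt "0 0 -0.02 0 0 0.0083 0" --grip_force 60

```text
t: 8.55
ee_pos: [0.5067, -0.1495, 0.08]
orientation: [0.209, 0.978, 0.001, 0.0]
wrist_force: [1.8, 5.8, 0.5]
gripper_width: 0.164
grip_force: 59.5
```

Good seat, no disc contact. Now turn on to the stop.

To row units: 0.28 rad / 2 = 0.14.

>>> pendant --pt "0 0 0.025 0 0 0 0" --pt "0 0 0.05 0 0 0 0" --pt "0 0 0.075 0 0 0 0" --pt "0 0 0.1 0 0 0 0" --pt "0 0 0.12 0 0 0 0" --pt "0 0 0.14 0 0 0 0" --pt "0 0 0.14 0 0 0 0" --pt "0 0 0.14 0 0 0 0"

```text
t: 9.35
ee_pos: [0.5062, -0.1493, 0.0802]
orientation: [0.34, 0.94, 0.001, -0.0]
wrist_force: [-1.8, 5.7, 5.5]
gripper_width: 0.167
grip_force: 128.5
```

```bash
python3 - <<'E'
from h import *
from cell import manip
print(manip.observe()['torque'])
s=snap("scene","s4");d=snap("side","d4")
r1,b1=blob(s,(0,150,80),(5,255,255),(200,200,335,290)); r2,b2=blob(d,(0,100,60),(8,255,255),(325,240,500,360))
X=tri(s,r1,d,r2);print(r1,r2,len(b1),len(b2),X,np.arctan2(X[1]+.1505,X[0]-.506))
E
```

```text
[1.03857782 0.45542818 3.85985511]
[255.24731183 241.49462366] [412.31111111 293.03555556] 15 21 [ 0.6129053  -0.12313999  0.04233604] 0.2505497240499928
```

To row units: -0.18 m / 0.6 = -0.3, -0.04 m / 0.6 = -0.0667, -0.23 rad / 2 = -0.115.

>>> pendant --pt "0 0 -0.05 0 0 0 0" --pt "0 0 -0.1 0 0 0 0" --pt "0 0 -0.115 0 0 0 0" --pt "0 0 -0.115 0 0 0 0.2" --pt "0 0 -0.115 0 0 0 0.4" --pt "0 0 -0.115 0 0 0 0.7" --pt "0 0 -0.115 0 0 -0.0667 0.8" --pt "0 0 -0.115 0 0 -0.1333 0.8" --pt "0 0 -0.115 0 0 -0.2167 0.8" --pt "0 0 -0.115 0 0 -0.3 0.8" --pt "0 0 -0.115 0 0 -0.3 0.8" --pt "0 0 -0.115 0 0 -0.3 0.8"

```text
t: 10.65
ee_pos: [0.5074, -0.1518, 0.2616]
orientation: [0.234, 0.972, -0.001, 0.002]
wrist_force: [-0.1, 0.7, -0.7]
gripper_width: 0.799
grip_force: 0.0
```

```bash
python3 - <<'E'
from h import *
from cell import manip
o=manip.observe();print(o["qpos"],o["torque"])
d=snap("side","d5");s=snap("scene","s5");w=snap("wrist","w5")
r2,b2=blob(d,(0,100,60),(8,255,255),(325,240,500,360));r1,b1=blob(s,(0,150,80),(5,255,255),(200,200,335,290));r3,b3=blob(w,(0,150,60),(8,255,255))
print(r2,r1,r3,len(b3),tri(s,r1,d,r2),plane(w,r3,.04),tri(d,r2,w,r3))
E
```

```text
[-4.41847962e-01  2.11348701e-01  3.40169545e-02  1.38921227e+00
 -6.54761589e-04  3.04876212e-02] [-0.02383174 -0.00021899  0.01731388]
[411.96707819 292.96707819] [255.5 241.5] [385.38558559 264.1981982 ] 31 [ 0.61252933 -0.1227108   0.04240809] [ 0.61273682 -0.12431608  0.04      ] [ 0.6101534  -0.12419538  0.04646271]
```

To row units: 0.298 m / 0.6 = 0.4967, 0.197 m / 0.6 = 0.3283, -0.8 rad / 2 = -0.4.

>>> pendant --pt "0 0 -0.05 0.0417 0.0617 -0.0333 1" --pt "0 0 -0.1 0.0833 0.1233 -0.0667 1" --pt "0 0 -0.15 0.1233 0.1867 -0.0667 1" --pt "0 0 -0.2 0.165 0.2483 -0.0667 1" --pt "0 0 -0.25 0.205 0.31 -0.0667 1" --pt "0 0 -0.3 0.2467 0.3733 -0.0667 1" --pt "0 0 -0.35 0.2867 0.435 -0.0667 1" --pt "0 0 -0.4 0.3283 0.4967 -0.0667 1" --pt "0 0 -0.4 0.3283 0.4967 -0.0667 1" --pt "0 0 -0.4 0.3283 0.4967 -0.0667 1" --pt "0 0 -0.4 0.3283 0.4967 -0.0667 1" --pt "0 0 -0.4 0.3283 0.4967 -0.0667 1"

```text
t: 12.0
ee_pos: [0.4662, 0.203, 0.2994]
orientation: [-0.163, 0.987, -0.0, -0.0]
wrist_force: [-0.4, -0.6, 0.9]
gripper_width: 0.997
grip_force: 0.0
```

```bash
python3 - <<'E'
from h import *
from cell import manip
w=snap("wrist","w6")
c,b=blob(w,(3,120,50),(18,255,255));print(c,cv2.boundingRect(b),cv2.minAreaRect(b),cv2.approxPolyDP(b,3.,True)[:,0].tolist())
E
```

```text
[ 67.02864583 114.39327567] (3, 68, 100, 114) ((52.76182556152344, 124.34857940673828), (123.51388549804688, 86.57886505126953), 83.1572265625) [[4, 68], [7, 89], [69, 95], [75, 99], [83, 161], [56, 167], [61, 178], [102, 180], [90, 78]]
```

View pics/w6.png

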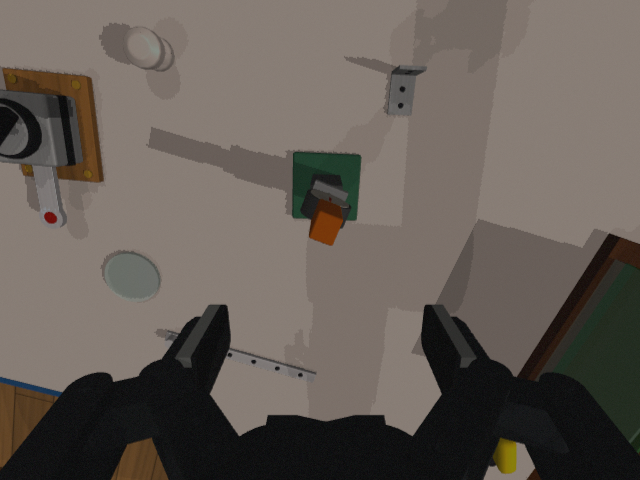

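```bash
python3 - <<'E'
from h import *
w=load("w6");s=load("scene0");d=load("side0")
c,b=blob(w,(3,120,50),(18,255,255),(290,180,370,260));ap=cv2.approxPolyDP(b,2.,True)[:,0];print(c,ap.tolist())
m=w["image"][190:255,295:360];hsv=cv2.cvtColor(m,cv2.COLOR_RGB2HSV)
g=np.zeros((520,520*1,3),np.uint8);g[:]=cv2.resize(m,(520,520),interpolation=cv2.INTER_CUBIC);cv2.imwrite("pics/c6.png",g[:,:,::-1])
E
```

```text
[325.7085103  222.16611609] [[320, 199], [311, 219], [309, 237], [331, 245], [342, 222], [341, 210], [329, 199], [329, 202]]
```

View pics/c6.png

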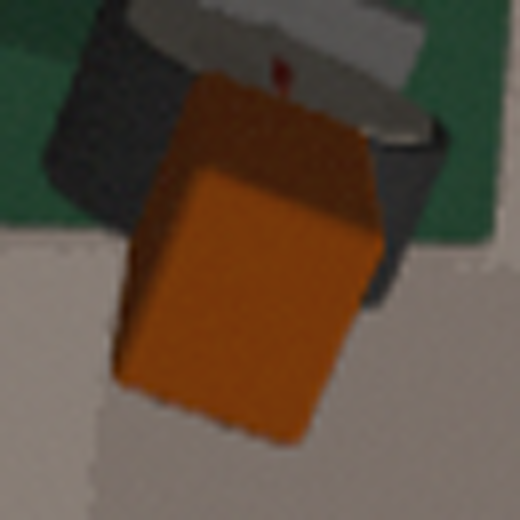

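```bash
python3 - <<'E'
from h import *
w=load("w6");s=load("scene0");d=load("side0")
p=np.array([(320,210.6),(343.1,220),(332.5,245.6),(309.4,237.3)])
c=p.mean(0);print("tri",tri(w,c,s,(432.5,240.5)),tri(w,c,d,(225.5,164.5)),tri(s,(432.5,240.5),d,(225.5,164.5)))
q=np.array([plane(w,x,.194)[:2] for x in p]);print(q,q.mean(0))
for i,j in((0,1),(3,2),(0,3),(1,2)): v=q[j]-q[i];print(np.linalg.norm(v),np.arctan2(v[1],v[0]))
R=w["R"];print(R.round(3))
E
```

```text
tri [0.46752942 0.20279892 0.19106987] [0.46760353 0.20253314 0.19221123] [0.46798394 0.20316841 0.19155117]
[[0.45393348 0.1926385 ]
 [0.45540547 0.21324369]
 [0.47952977 0.21232177]
 [0.47871933 0.19149037]] [0.46689701 0.20242358]
0.020657695443816154 1.4994794752887566
0.020847154790607246 1.5319114586321145
0.02481243128617509 -0.04628885907159596
0.024141904316935726 -0.03819671668379172
[[-0.321  0.947  0.   ]
 [ 0.896  0.303  0.325]
 [ 0.308  0.104 -0.946]]
```

To row units: 0.141 m / 0.6 = 0.235, -0.001 m / 0.6 = -0.0017, 0.375 rad / 2 = 0.1875.

>>> pendant --pt "0 0 0.065 -0.0017 -0.0017 0.05 0.8" --pt "0 0 0.13 -0.0017 -0.0017 0.1 0.8" --pt "0 0 0.1875 -0.0017 -0.0017 0.15 0.7" --pt "0 0 0.1875 -0.0017 -0.0017 0.2 0.7" --pt "0 0 0.1875 -0.0017 -0.0017 0.235 0.7" --pt "0 0 0.1875 -0.0017 -0.0017 0.235 0.7" --pt "0 0 0.1875 -0.0017 -0.0017 0.235 0.4" --pt "0 0 0.1875 -0.0017 -0.0017 0.235 0.2" --pt "0 0 0.1875 -0.0017 -0.0017 0.235 0" --pt "0 0 0.1875 -0.0017 -0.0017 0.235 0" --pt "0 0 0.1875 -0.0017 -0.0017 0.235 0" --pt "0 0 0.1875 -0.0017 -0.0017 0.235 0" --pt "0 0 0.1875 -0.0017 -0.0017 0.235 0" --grip_force 50

```text
t: 13.35
ee_pos: [0.4686, 0.2036, 0.1608]
orientation: [0.023, 1.0, 0.0, 0.002]
wrist_force: [0.1, -2.4, 5.7]
gripper_width: 0.241
grip_force: 50.0
```

To row units: -0.11 m / 0.6 = -0.1833, -0.09 m / 0.6 = -0.15.

>>> pendant --pt "0 0 0 0 0 -0.0167 0" --pt "0 0 0 0 0 -0.05 0" --pt "0 0 0 0 0 -0.0833 0" --pt "0 0 0 0 0 -0.1167 0" --pt "0 0 0 0 0 -0.15 0" --pt "0 0 0 0 0 -0.1833 0" --pt "0 0 0 0 0 -0.1833 0" --pt "0 0 0 0 0 -0.1833 0" --pt "0 0 0 0 0 -0.1833 0"

```text
t: 14.25
ee_pos: [0.4666, 0.2035, 0.2676]
orientation: [0.023, 1.0, -0.0, -0.001]
wrist_force: [-0.2, 0.5, -4.7]
gripper_width: 0.24
grip_force: 49.4
```

```bash
python3 - <<'E'
from h import *
from cell import manip
o=manip.observe();print(o["qpos"],o["torque"])
E
```

```text
[2.53444919e-01 1.75926646e-01 4.74668270e-03 1.40173103e+00
 7.47447751e-05 2.99173867e-01] [ 0.01265282  0.02424743 -0.0164631 ]
```

To row units: -0.32 m / 0.6 = -0.5333, -0.161 m / 0.6 = -0.2683.

>>> pendant --pt "0 0 0 -0.0133 -0.0267 0 0" --pt "0 0 0 -0.0367 -0.0717 0 0" --pt "0 0 0 -0.06 -0.12 0 0" --pt "0 0 0 -0.0833 -0.1667 0 0" --pt "0 0 0 -0.1067 -0.2133 0 0" --pt "0 0 0 -0.1317 -0.2617 0 0" --pt "0 0 0 -0.155 -0.3083 0 0" --pt "0 0 0 -0.1783 -0.355 0 0" --pt "0 0 0 -0.2033 -0.4033 0 0" --pt "0 0 0 -0.2267 -0.45 0 0" --pt "0 0 0 -0.2483 -0.495 0 0" --pt "0 0 0 -0.2633 -0.5217 0 0" --pt "0 0 0 -0.2683 -0.5333 0 0" --pt "0 0 0 -0.2683 -0.5333 0 0" --pt "0 0 0 -0.2683 -0.5333 0 0" --pt "0 0 0 -0.2683 -0.5333 0 0"

```text
t: 15.85
ee_pos: [0.613, -0.1222, 0.269]
orientation: [0.022, 1.0, 0.0, -0.0]
wrist_force: [0.2, 0.8, -3.2]
gripper_width: 0.241
grip_force: 49.5
```

```bash
python3 - <<'E'
from h import *
from cell import manip
e=np.array(manip.observe()["ee_pos"])
s=snap("scene","s7");d=snap("side","d7")
for n,c in(("s",s),("d",d)):
    print(n,[proj(c,e+[0,0,h]).round(1).tolist() for h in(-.1458,-.12,.02)],"dot",proj(c,[.6127,-.1238,.04]).round(1))
q=np.zeros((480,800,3),np.uint8)
def cut(c):
    u=proj(c,e+[0,0,-.12]).astype(int); print(u); return cv2.resize(c["image"][u[1]-70:u[1]+50,u[0]-50:u[0]+50],(400,480),interpolation=cv2.INTER_CUBIC)
q[:,:400]=cut(s);q[:,400:]=cut(d);cv2.imwrite("pics/c7.png",q[:,:,::-1])
E
```

```text
s [[252.4, 210.7], [251.4, 200.1], [245.1, 136.1]] dot [255.3 242.1]
d [[417.3, 266.0], [419.2, 256.7], [430.8, 198.3]] dot [412.4 294.1]
[251 200]
[419 256]
```

View pics/c7.png

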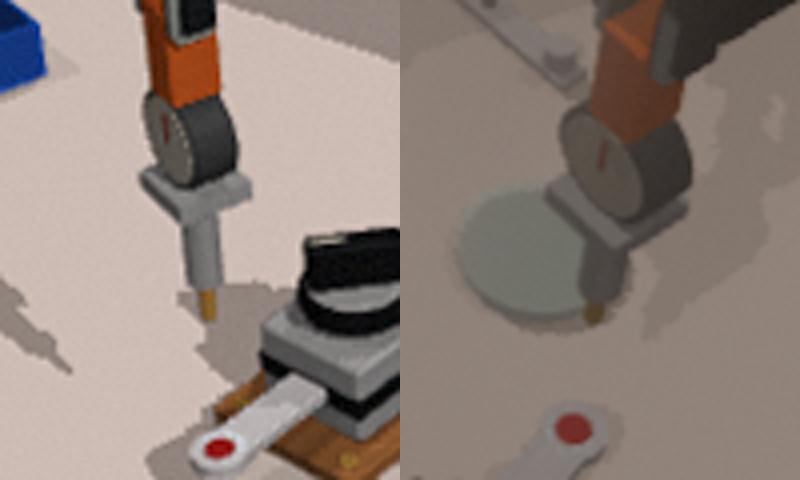

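```bash
python3 - <<'E'
from h import *
s,d=load("s7"),load("d7")
print("tip",tri(s,(253.2,210),d,(417.5,266.5)))
r2,_=blob(d,(0,100,60),(8,255,255),(395,280,430,310));r1,_=blob(s,(0,150,80),(5,255,255),(240,230,270,255));print("dot",r1,r2,tri(s,r1,d,r2))
E
```

```text
tip [ 0.61162173 -0.12297216  0.12381334]
dot [255.5 241.5] [411.96707819 292.96707819] [ 0.61252933 -0.1227108   0.04240809]
```

To row units: 0.07 m / 0.6 = 0.1167, 0.04 m / 0.6 = 0.0667.

>>> pendant --pt "0 0 0 -0.0017 0 0.0333 0" --pt "0 0 0 -0.0017 0 0.0667 0" --pt "0 0 0 -0.0017 0 0.0917 0" --pt "0 0 0 -0.0017 0 0.1083 0" --pt "0 0 0 -0.0017 0 0.1167 0" --pt "0 0 0 -0.0017 0 0.1167 0" --pt "0 0 0 -0.0017 0 0.1167 0" --pt "0 0 0 -0.0017 0 0.1167 0" --pt "0 0 0 -0.0017 0 0.1167 0"

```text
t: 16.85
ee_pos: [0.6149, -0.1236, 0.1997]
orientation: [0.023, 1.0, -0.0, 0.001]
wrist_force: [-0.3, 0.3, -2.6]
gripper_width: 0.239
grip_force: 49.4
```

To row units: 0.01 m / 0.6 = 0.0167, 0.008 m / 0.6 = 0.0133.

>>> pendant --pt "0 0 0 0 0 0.0033 0" --pt "0 0 0 0 0 0.0067 0" --pt "0 0 0 0 0 0.01 0" --pt "0 0 0 0 0 0.0133 0" --pt "0 0 0 0 0 0.0167 0" --pt "0 0 0 0 0 0.0167 0" --pt "0 0 0 0 0 0.0167 0" --pt "0 0 0 0 0 0.0167 0"

```text
t: 17.65
ee_pos: [0.6146, -0.1235, 0.189]
orientation: [0.023, 1.0, -0.0, 0.0]
wrist_force: [-0.3, -0.1, -2.4]
gripper_width: 0.243
grip_force: 49.5
```

Units first: shifts go in shares of 0.6 m and turns go in shares of 2 rad. So 0.005 m / 0.6 = 0.0083, 0.004 m / 0.6 = 0.0067.

>>> pendant --pt "0 0 0 0 0 0.0033 0" --pt "0 0 0 0 0 0.0067 0" --pt "0 0 0 0 0 0.0083 0" --pt "0 0 0 0 0 0.0083 0" --pt "0 0 0 0 0 0.0083 0" --pt "0 0 0 0 0 0.0083 0"

```text
t: 18.25
ee_pos: [0.6146, -0.1235, 0.1842]
orientation: [0.023, 1.0, -0.0, 0.0]
wrist_force: [0.4, -0.4, -0.6]
gripper_width: 0.244
grip_force: 49.7
```

To row units: 0.003 m / 0.6 = 0.005, 0.002 m / 0.6 = 0.0033.

>>> pendant --pt "0 0 0 0 0 0.0017 0" --pt "0 0 0 0 0 0.0033 0" --pt "0 0 0 0 0 0.005 0" --pt "0 0 0 0 0 0.005 0" --pt "0 0 0 0 0 0.005 0" --pt "0 0 0 0 0 0.005 0"

```text
t: 18.85
ee_pos: [0.6146, -0.1235, 0.1811]
orientation: [0.023, 1.0, -0.0, 0.0]
wrist_force: [-0.2, -0.1, 0.6]
gripper_width: 0.238
grip_force: 49.9
```

```bash
python3 - <<'E'
from cell import manip
import numpy as np
f=[]
for i in range(6):
    manip.read_camera("wrist");f.append(manip.observe()["wrist_force"])
print(np.mean(f,0),np.std(f,0))
E
```

```text
[-0.10556271 -0.0212841   0.04451355] [0.73613441 0.64593103 0.50708788]
```

To row units: 0.0025 m / 0.6 = 0.0042, 0.001 m / 0.6 = 0.0017.

>>> pendant --pt "0 0 0 0 0 0.0017 0" --pt "0 0 0 0 0 0.0042 0" --pt "0 0 0 0 0 0.0042 0" --pt "0 0 0 0 0 0.0042 0" --pt "0 0 0 0 0 0.0042 0"

```text
t: 19.65
ee_pos: [0.6146, -0.1235, 0.1786]
orientation: [0.023, 1.0, -0.0, 0.0]
wrist_force: [-0.2, -0.4, 1.0]
gripper_width: 0.24
grip_force: 50.0
```

```bash
python3 - <<'E'
from h import *
from cell import manip
f=[]
for i in range(8):
    manip.read_camera("wrist");f.append(manip.observe()["wrist_force"])
print(np.mean(f,0),np.std(f,0)[2]/8**.5)
s=snap("scene","s8");d=snap("side","d8")
r2,_=blob(d,(0,100,60),(8,255,255),(395,280,430,310));r1,_=blob(s,(0,150,80),(5,255,255),(240,230,270,255));print("dot",r1,r2)
q=np.zeros((480,800,3),np.uint8)
q[:,:400]=cv2.resize(s["image"][170:266,215:295],(400,480),interpolation=cv2.INTER_CUBIC)
q[:,400:]=cv2.resize(d["image"][220:316,375:455],(400,480),interpolation=cv2.INTER_CUBIC)
cv2.imwrite("pics/c8.png",q[:,:,::-1])
E
```

```text
[ 0.23657071 -0.30306419  1.06480156] 0.13968249009688297
dot [256.5        241.58333333] [410.96875 294.0625 ]
```

View pics/c8.png

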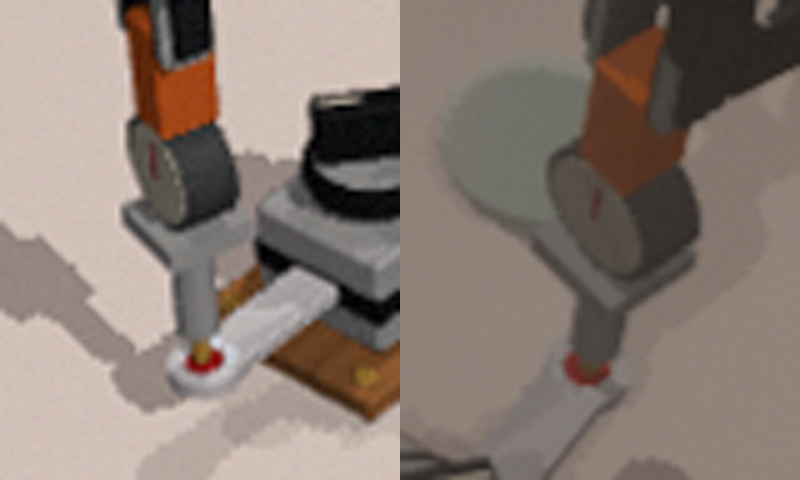

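```bash
python3 -c "
from cell import manip
print(manip.close_job())"
```

```text
the job is handed in; nothing more can be done
None
```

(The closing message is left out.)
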